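# Pack the sampling caddy

### The arm

A 6-joint arm with a two-finger parallel gripper is mounted at the origin on a cart in front of the work surface, level with it; the furniture and walls round the work are solid. World frame = base frame: x ahead of the robot, y to its left, z up, the work surface at z = 0. Lengths are in m, angles in rad, forces in N, time in s.
With the tool pointing down it reaches from about 0.325 to 0.9 m from the base axis. Payload 6.1 kg.
Tool frame: the origin (TCP) lies between the finger pads; the fingertips stand 19 mm ahead of it and the grasp point (between the pads) is the TCP; z points along the fingers, y is the line along which they close (so a half turn about z gives the same grasp; the last joint's range is limited). The gripper opens to 87 mm and grips with 3 to 60 N. Pads are 19 mm wide; open, the fingers measure 117 mm over their backs; the gripper's body (75 mm by 190 mm) begins 51 mm behind the grasp point.
Start: joints at [-1.399, 0.22, 1.526, -0, 1.395, -0.126], TCP at [0.183, -0.597, 0.242] pointing down, gripper open.
Joint ranges: [-2.98, 2.98], [-0.91, 2.08], [0.09, 2.57], [-1.24, 4.39], [0.2, 2.65], [-2.68, 2.68]. Speed limits (rad/s): [2.57, 2.57, 3.01, 3.14, 3.14, 3.14].

### API

Orientations are given as a 3x3 rotation matrix whose columns are the frame's x, y, z axes.
In Python, from bench import manip gives the robot as it stands.
- The arm moves only by the shell command python3 inch.py 'ROWS' [FORCE]. ROWS is a JSON list that holds a single list of rows (three levels of brackets), with 1 to 10 rows, each of 7 numbers: dx, dy, dz in units of 20 mm, then a rotation vector rx, ry, rz in units of 0.25 rad, then the finger opening in m; each row is the pose to reach, as a shift and turn from the pose commanded when the command began, along the tool's axes at that moment; what a row does not reach only later rows make up. A row lasts 1/10 s, in which the tool goes at most 0.05 m and 0.15 rad, less where a joint would pass 70% of its speed; a pose out of reach is approached as far as the arm can. The fingers move at their own pace and stop on an object; FORCE is the grip in N (left out, the last holds). Time passes only in rows, so rows that do not move let the fingers close. It prints the time, the measured TCP pose, the force, the opening and the grip force at its end. Input that does not fit is refused with a message, and nothing moves.
- manip.observe(): the state, without advancing time (a new reading comes with each control period).
- manip.get_image(name): name is "scene" or "top" or "wrist"; returns the picture (400x640x3 uint8, red, green, blue); there is no depth.
- manip.calibration(name): a dict with "K" (3x3 intrinsics, pixels), "k1" (the pictures are not rectified: a ray, as slopes to the right and down, at radius r is drawn at 1 + k1 r^2 times it, then the intrinsics apply), "camera_from_world" (4x4, takes a point from world to camera coordinates). Camera axes: x right, y up, looking along -z (the intrinsics and any distortion apply to the point x, -y, -z); pixel columns grow to the right and rows downward; lengths in m; the calibration is good to about 2 mm. A picture is of the moment at which its call begins: read the wrist's pose just before it. calibration takes no time and is no camera call; for the wrist camera it gives the pose at the moment of the call.
- manip.job_done(): hands the job in; it is judged then, once.
The state is a dict: "t": time; "joint_pos": joint angles; "qd": joint speeds; "joint_torque": joint torques, N m; "tcp_pos": TCP position; "eef_rot": TCP orientation; "contact_force": force on the tool from outside, world axes, zero at the start; "ft_torque": the same for the moment, N m; "finger_gap": finger opening in m; "grip_force": force on a finger pad.
Only numpy, scipy, OpenCV 4.12 (cv2) and the standard library are available. Lean on these libraries where they do the work, as an engineer would, in place of code of your own. Each camera call takes 0.05 s, during which the arm holds its last target. There are 200 camera calls.

### The job

Pack the sampling caddy: the three round, straight-sided containers with screw caps (glass vial, small bottle, large bottle) and the square bottle each go upright, all the way down, into their own well of the caddy, the one that matches them in shape and size. Leave the look-alikes - the bottle with the pointed nozzle, the conical flask and the stoppered cylinder on a foot - standing where they are on the bench.

Things in the scene. Friction and masses are not known exactly. Their poses are not given: they have to be found in the camera images.
- caddy: Fixed grey block, 196 mm square, white rim 30 mm high (block top 26), steel handles 25 mm out on its +y, -y sides; any yaw. Origin: underside centre, z up. Wells 20 mm deep, floor at z=6 mm, centres in mm: large bottle, round 68 wide, at x=46 y=46; square bottle, square 68 x 68 (sides along x, y), at x=-46 y=-46; small bottle, round 50, at x=46 y=-46; vial, round 38, at x=-46 y=46.
- vial: Clear glass vial with a white screw cap, round, the smallest thing: 21 mm diameter, 51 mm tall (cap 19.5 mm diameter, from 46 mm up). Origin: centre of the underside, z up along its axis. Belongs in the 38 mm round well. About 30 g.
- small_bottle: Small round white plastic bottle with a screw cap: body 33 mm diameter up to 61 mm, cap 24 mm diameter from 61 to 82 mm. Origin: centre of the underside, z up along its axis. Belongs in the 50 mm round well. About 50 g.
- large_bottle: Large round white plastic bottle with a screw cap: body 50 mm diameter up to 98 mm, cap 36 mm diameter from 98 to 132 mm. Origin: centre of the underside, z up along its axis. Belongs in the 68 mm round well. About 150 g.
- square_bottle: Square white plastic bottle with rounded corners and a round screw cap: body 51 x 51 mm up to 80 mm, cap about 37 mm diameter from 86 to 109 mm. Origin: centre of the underside, z up along its axis. x and y square to its flats. Belongs in the square well, sides parallel to the well's. About 190 g.
- nozzle_bottle: Look-alike, stays: round plastic bottle with a pointed nozzle, 48 mm diameter, 138 mm tall. Origin: centre of the underside, z up along its axis. 
- conical_flask: Look-alike, stays: small conical glass flask with a stopper, 46 mm diameter at the base, 101 mm tall. Origin: centre of the underside, z up along its axis. 
- stoppered_cylinder: Look-alike, stays: slim stoppered glass cylinder, 20 mm diameter, on a round foot 51 mm wide, 116 mm tall. Origin: centre of the underside, z up along its axis. 

How it is judged:
At the end, for the whole second after the job is handed in: Vial and small, large and square bottle stand each in its own well: within 13 mm of its centre in caddy x and y, origin under 11 mm above the caddy's, upright within 0.12 rad, released, at rest. The three look-alikes are upright within 0.12 rad and within 30 mm of where they stood (x of vial in the frame of caddy between -0.059 and -0.033 m and y of vial in the frame of caddy between 0.033 and 0.059 m and z of each of vial, small_bottle, large_bottle, square_bottle in the frame of caddy below 0.011 m and angle between each of vial, small_bottle, large_bottle, square_bottle, nozzle_bottle, conical_flask, stoppered_cylinder's own z axis and vertical below 0.12 rad and linear speed of each of vial, small_bottle, large_bottle, square_bottle below 0.02 m/s and contact force between each of vial, small_bottle, large_bottle, square_bottle and the fingers below 0.05 N and x of small_bottle in the frame of caddy between 0.033 and 0.059 m and y of small_bottle in the frame of caddy between -0.059 and -0.033 m and x of large_bottle in the frame of caddy between 0.033 and 0.059 m and y of large_bottle in the frame of caddy between 0.033 and 0.059 m and x of square_bottle in the frame of caddy between -0.059 and -0.033 m and y of square_bottle in the frame of caddy between -0.059 and -0.033 m and distance of each of nozzle_bottle, conical_flask, stoppered_cylinder from where it was at the start of the episode below 0.03 m); the robot touches nothing.
It also fails if it takes over 122 s, if anything falls off the work surface, if the arm or the gripper's body presses on something with over 40 N, if the wrist force passes 120 N, or if a joint passes its speed limit or range.

## Working session

There is one attempt and no reset: what is moved stays moved. The work goes in short steps, Python scripts to look and compute and a shell command to move; the robot and the scene stay as the last step left them, time stands still between calls to the robot, and variables do not carry over. Pictures are saved under pics/ and viewed, at most 14 in all, crops included, and the job is handed in when it is done.

```bash
ls; mkdir -p pics
cat > h.py <<'E'
import numpy as np, cv2
from bench import manip
def cal(n):
    c=manip.calibration(n); return np.array(c["K"]),c["k1"],np.array(c["camera_from_world"])
def save(n,f,crop=None,s=1):
    im=manip.get_image(n)[:,:,::-1]
    cv2.imwrite("pics/full_"+f,im)
    if crop: x0,y0,x1,y1=crop; im=im[y0:y1,x0:x1]
    cv2.imwrite("pics/"+f,cv2.resize(im,None,fx=s,fy=s,interpolation=cv2.INTER_CUBIC))
def ray(c,uv):
    K,k1,T=c
    p=cv2.undistortPoints(np.array([[uv]],float),K,np.array([k1,0,0,0.])).ravel()
    R=T[:3,:3]; d=R.T@np.array([p[0],-p[1],-1]); o=-R.T@T[:3,3]
    return o,d/np.linalg.norm(d)
def atz(c,uv,z):
    o,d=ray(c,uv); return o+d*(z-o[2])/d[2]
def tri(*cu):
    A=0;b=0;L=[]
    for c,uv in cu:
        o,d=ray(c,uv);P=np.eye(3)-np.outer(d,d);A=A+P;b=b+P@o;L.append((o,P))
    x=np.linalg.solve(A,b); return x,[np.linalg.norm(P@(x-o)) for o,P in L]
def proj(c,X):
    K,k1,T=c; p=T[:3,:3]@np.array(X)+T[:3,3]; a=np.array([p[0],-p[1]])/-p[2]; a=a*(1+k1*a@a)
    return K[:2,:2]@a+K[:2,2]
E
python3 - <<'E'
from h import *
save("top","top0.png",None,1.25);save("scene","scene0.png",None,1.25)
for n in("top","scene"):
    c=cal(n);print(n,c[0].round(1).tolist(),c[1],(-c[2][:3,:3].T@c[2][:3,3]).round(3))
s=manip.observe();print(s['t'],s['eef_rot'])
E
```

```text
bench.py
inch.py
pics
top [[442.7, 0.0, 316.1], [0.0, 442.7, 192.6], [0.0, 0.0, 1.0]] -0.01878668855317322 [ 0.45  -0.073  1.278]
scene [[385.2, 0.0, 319.8], [0.0, 385.2, 202.2], [0.0, 0.0, 1.0]] 0.025556012223411646 [-0.08  -0.611  0.519]
0.1 [[ 9.55981750e-01  2.93425959e-01 -3.17548628e-04]
 [ 2.93426052e-01 -9.55980134e-01  1.77078947e-03]
 [ 2.16025419e-04 -1.78601946e-03 -9.99998382e-01]]
```

View pics/top0.png

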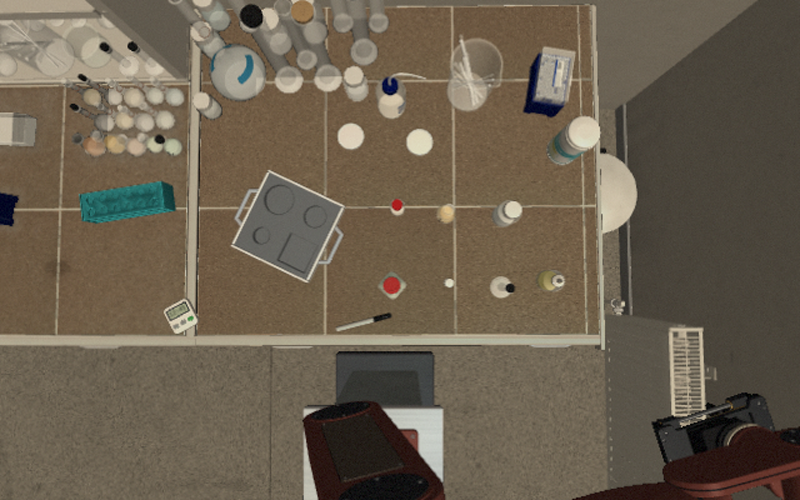

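View pics/scene0.png

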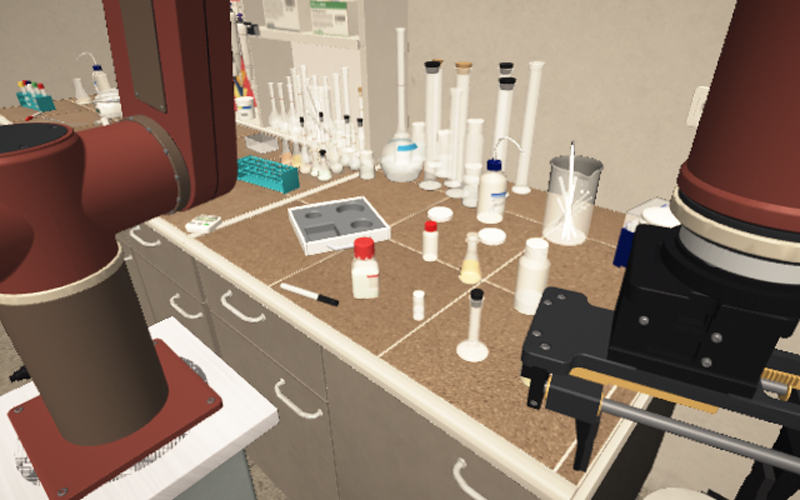

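The top view shows the caddy (289,226), small bottle (397,205), flask (446,213), large bottle (508,212), square bottle (391,286), vial (449,283), cylinder (502,287) and nozzle bottle (552,281). The scene view shows the same layout. Next I'll take enlarged crops.

Run:
```python
import cv2
a=cv2.imread("pics/full_top0.png")[130:250,180:460];cv2.imwrite("pics/tc.png",cv2.resize(a,None,fx=2.857,fy=2.857,interpolation=cv2.INTER_CUBIC))
a=cv2.imread("pics/full_scene0.png")[155:295,225:445];cv2.imwrite("pics/sc.png",cv2.resize(a,None,fx=3.6,fy=3.6,interpolation=cv2.INTER_CUBIC))
```

```text
(no output)
```

View pics/tc.png

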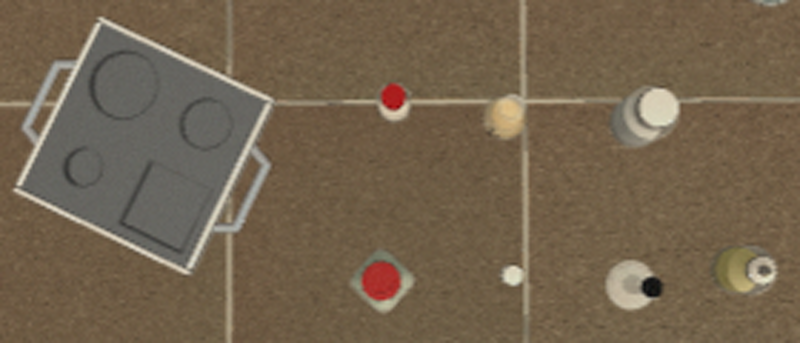

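View pics/sc.png

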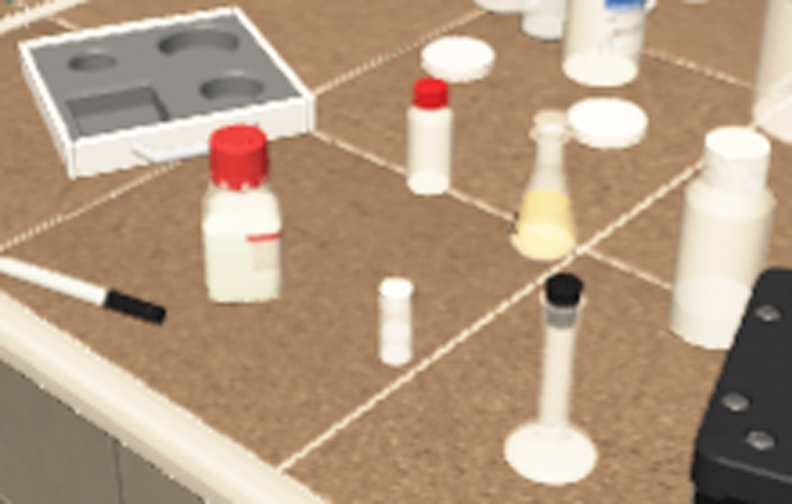

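Crops: cap tops in the top crop are small (394,97), large (659,107), square (382,281), vial (513,275); rim corners (101,18), (272,100), (189,273), (16,188). In the scene crop the cap tops are small (431,86), large (738,141), square (239,137), vial (397,286).

Run:
```python
from h import *
T=lambda u,v:(180+(u+.5)/2.857-.5,130+(v+.5)/2.857-.5)
S=lambda u,v:(225+(u+.5)/3.6-.5,155+(v+.5)/3.6-.5)
t=cal("top");s=cal("scene")
P=dict(small=((394,97),(431,86),.082),large=((659,107),(738,141),.132),square=((382,281),(239,137),.109),vial=((513,275),(397,286),.051),cyl=((652,287),(564,281),.116),flask=((507,110),(552,120),.101),nozzle=((763,270),None,.138))
for n,(a,b,z) in P.items():
    x=atz(t,T(*a),z); r=''
    if b: X,e=tri((t,T(*a)),(s,S(*b))); r=(X.round(3),np.round(e,4))
    print(n,x.round(4),r, np.hypot(*x[:2]).round(3))
C=np.array([atz(t,T(*p),.03) for p in((101,18),(272,100),(189,273),(16,188))])
print(C.round(4),C.mean(0).round(4),[np.linalg.norm(C[i]-C[i-1]).round(4) for i in range(4)])
for a,b in(((101,18),(236,10)),((272,100),(312,98)),((189,273),(76,145)),((16,188),(24,46))): print(tri((t,T(*a)),(s,S(*b))))
ex=(C[0]+C[1]-C[2]-C[3])[:2]; yaw=np.arctan2(ex[1],ex[0])
ey=(C[0]+C[3]-C[1]-C[2])[:2];print("yaw",yaw,np.arctan2(-ey[0],ey[1]))
for n,p in dict(large=(125,85),small=(206,124),vial=(84,167),square=(166,207)).items(): print(n,atz(t,T(*p),.026).round(4))
R=np.array([[np.cos(yaw),-np.sin(yaw)],[np.sin(yaw),np.cos(yaw)]])
for n,p in dict(large=(46,46),small=(46,-46),vial=(-46,46),square=(-46,-46)).items():print(n,(C.mean(0)[:2]+R@np.array(p)/1e3).round(4))
# square flats
q=[atz(t,T(*p),.08)[:2] for p in((382,250),(413,282),(382,311),(351,281))];print(np.round(q,4),np.mean(q,0))
e=q[1]-q[0];print("sq edge",np.degrees(np.arctan2(e[1],e[0])),np.linalg.norm(e))
print(np.degrees(yaw)); o=manip.observe();print(o['tcp_pos'],o['joint_pos'])
```

```text
small [ 0.6034 -0.0592  0.082 ] (array([ 0.604, -0.06 ,  0.08 ]), array([0.0006, 0.0006])) 0.606
large [ 0.5864 -0.3006  0.132 ] (array([ 0.587, -0.301,  0.13 ]), array([0.0002, 0.0002])) 0.659
square [ 0.4294 -0.0477  0.109 ] (array([ 0.43 , -0.048,  0.106]), array([0.0005, 0.0005])) 0.432
vial [ 0.4336 -0.173   0.051 ] (array([ 0.434, -0.174,  0.05 ]), array([0.0007, 0.0007])) 0.467
cyl [ 0.423  -0.2945  0.116 ] (array([ 0.423, -0.295,  0.114]), array([0.0004, 0.0004])) 0.515
flask [ 0.5881 -0.165   0.101 ] (array([ 0.591, -0.168,  0.095]), array([0.0032, 0.0032])) 0.611
nozzle [ 0.4382 -0.39    0.138 ]  0.587
[[0.6916 0.2344 0.03  ]
 [0.6079 0.0627 0.03  ]
 [0.4366 0.1445 0.03  ]
 [0.5216 0.3177 0.03  ]] [0.5644 0.1898 0.03  ] [np.float64(0.1893), np.float64(0.1911), np.float64(0.1898), np.float64(0.1928)]
(array([0.69268863, 0.23567816, 0.02475788]), [np.float64(7.058248489622221e-05), np.float64(7.058248489623758e-05)])
(array([0.60860442, 0.06256361, 0.02737639]), [np.float64(0.0005884213947233588), np.float64(0.0005884213947232735)])
(array([0.43872563, 0.14333698, 0.02701811]), [np.float64(0.002721986882704538), np.float64(0.0027219868827045622)])
(array([0.52267695, 0.31900403, 0.02381796]), [np.float64(0.0009717849759572711), np.float64(0.0009717849759573563)])
yaw -0.4505647459610255 -0.4549155778514827
large [0.6244 0.2105 0.026 ]
small [0.5847 0.129  0.026 ]
vial [0.5424 0.2509 0.026 ]
square [0.5021 0.1685 0.026 ]
large [0.6259 0.2112]
small [0.5858 0.1284]
vial [0.543  0.2513]
square [0.503  0.1685]
[[ 0.4581 -0.0472]
 [ 0.4278 -0.0763]
 [ 0.4007 -0.0469]
 [ 0.429  -0.0177]] [ 0.42892879 -0.04703167]
sq edge -136.1074468713797 0.042047773579602626
-25.81545834095087
[ 0.183273   -0.59695256  0.2405403 ] [-1.39911638e+00  2.21137788e-01  1.52751977e+00 -1.05252513e-05
  1.39473411e+00 -1.26127077e-01]
```

All heights agree with the text within about 3 mm and caddy wells match. The order will be vial, small, square, large, so tall neighbours never sit under the gripper body.

```bash
cat > d.py <<'E'
import sys; from h import *
from scipy.spatial.transform import Rotation as Ro
# usage: d.py x y z toolx_deg : delta in tool axes
x,y,z,a=map(float,sys.argv[1:5]); o=manip.observe(); R=np.array(o['eef_rot']); a=np.radians(a)
G=np.array([[np.cos(a),np.sin(a),0],[np.sin(a),-np.cos(a),0],[0,0,-1]])
print((R.T@(np.array([x,y,z])-o['tcp_pos'])).round(4), Ro.from_matrix(R.T@G).as_rotvec().round(4), 'gap',round(o['finger_gap'],4),'t',o['t'],np.round(o['contact_force'],1))
E
python3 d.py .4336 -.173 .242 64.1
```

```text
[ 0.3637 -0.3318 -0.0008] [-0.0016 -0.0009 -0.8209] gap 0.0871 t 0.1 [0.6 0.1 0.6]
```
0.49m -> 10 rows at 0.05; may need more. Gripper opening for vial: 0.05.

Careful with the scale: shifts go in units of 20 mm and turns go in units of 0.25 rad. That gives: 0.364 m is 18.2, -0.332 m is -16.6, -0.82 rad is -3.28.

```bash
python3 inch.py '[[[18.2, -16.6, 0, 0, 0, -3.28, 0.06], [18.2, -16.6, 0, 0, 0, -3.28, 0.06], [18.2, -16.6, 0, 0, 0, -3.28, 0.06], [18.2, -16.6, 0, 0, 0, -3.28, 0.06], [18.2, -16.6, 0, 0, 0, -3.28, 0.06], [18.2, -16.6, 0, 0, 0, -3.28, 0.06], [18.2, -16.6, 0, 0, 0, -3.28, 0.06], [18.2, -16.6, 0, 0, 0, -3.28, 0.06], [18.2, -16.6, 0, 0, 0, -3.28, 0.06], [18.2, -16.6, 0, 0, 0, -3.28, 0.06]]]' 15; python3 inch.py '[[[0, 0, 0, 0, 0, 0, 0.06], [0, 0, 0, 0, 0, 0, 0.06]]]'; python3 d.py .4336 -.173 .044 64.1
```

```text
t: 1.1
tcp_pos: [0.4345, -0.1709, 0.2414]
eef_rot: [[0.437, 0.899, 0.0], [0.899, -0.437, 0.0], [0.0, -0.0, -1.0]]
contact_force: [0.8, -0.4, 0.3]
finger_gap: 0.0599
grip_force: 0.0
t: 1.3
tcp_pos: [0.434, -0.1724, 0.2412]
eef_rot: [[0.435, 0.9, -0.001], [0.9, -0.435, -0.0], [-0.0, -0.001, -1.0]]
contact_force: [-1.2, 0.4, -0.5]
finger_gap: 0.0595
grip_force: 0.0
[-0.0007  0.      0.1972] [-0.0006  0.0004  0.0021] gap 0.0595 t 1.3 [-1.2  0.4 -0.5]
```

```bash
python3 inch.py '[[[0, 0, 2.5, 0, 0, 0, 0.06], [0, 0, 5, 0, 0, 0, 0.06], [0, 0, 7.5, 0, 0, 0, 0.06], [0, 0, 9.85, 0, 0, 0, 0.06], [0, 0, 9.85, 0, 0, 0, 0.06], [0, 0, 9.85, 0, 0, 0, 0.06], [0, 0, 9.85, 0, 0, 0, 0]]]' 12; python3 inch.py '[[[0, 0, 0, 0, 0, 0, 0], [0, 0, 0, 0, 0, 0, 0], [0, 0, 0, 0, 0, 0, 0], [0, 0, 0, 0, 0, 0, 0], [0, 0, 0, 0, 0, 0, 0], [0, 0, 0, 0, 0, 0, 0]]]' 12
```

```text
t: 2.0
tcp_pos: [0.4358, -0.1752, 0.0474]
eef_rot: [[0.439, 0.899, 0.004], [0.899, -0.439, -0.003], [-0.001, 0.005, -1.0]]
contact_force: [-0.2, 0.0, 0.3]
finger_gap: 0.0573
grip_force: 0.0
t: 2.6
tcp_pos: [0.4341, -0.1733, 0.0448]
eef_rot: [[0.438, 0.899, 0.0], [0.899, -0.438, -0.0], [-0.0, 0.0, -1.0]]
contact_force: [-0.2, 1.2, 3.2]
finger_gap: 0.0204
grip_force: 12.0
```

In the tool's units: -0.16 m is -8, -0.1 m is -5.

```bash
python3 inch.py '[[[0, 0, -2.5, 0, 0, 0, 0], [0, 0, -5, 0, 0, 0, 0], [0, 0, -8, 0, 0, 0, 0], [0, 0, -8, 0, 0, 0, 0], [0, 0, -8, 0, 0, 0, 0]]]'; python3 d.py .543 .251 .205 64.1
```

```text
t: 3.1
tcp_pos: [0.4354, -0.1741, 0.207]
eef_rot: [[0.438, 0.899, 0.005], [0.899, -0.438, -0.003], [-0.0, 0.005, -1.0]]
contact_force: [-0.9, -0.4, -0.7]
finger_gap: 0.0206
grip_force: 12.0
[ 0.4294 -0.0893  0.0013] [ 0.0053  0.0005 -0.0009] gap 0.0206 t 3.1 [-0.9 -0.4 -0.7]
```

In the tool's units: 0.43 m is 21.5, -0.09 m is -4.5.

```bash
python3 inch.py '[[[21.5, -4.5, 0, 0, 0, 0, 0], [21.5, -4.5, 0, 0, 0, 0, 0], [21.5, -4.5, 0, 0, 0, 0, 0], [21.5, -4.5, 0, 0, 0, 0, 0], [21.5, -4.5, 0, 0, 0, 0, 0], [21.5, -4.5, 0, 0, 0, 0, 0], [21.5, -4.5, 0, 0, 0, 0, 0], [21.5, -4.5, 0, 0, 0, 0, 0], [21.5, -4.5, 0, 0, 0, 0, 0], [21.5, -4.5, 0, 0, 0, 0, 0]]]'; python3 inch.py '[[[0, 0, 0, 0, 0, 0, 0], [0, 0, 0, 0, 0, 0, 0], [0, 0, 0, 0, 0, 0, 0]]]'; python3 d.py .543 .251 .205 64.1
python3 - <<'E'
from h import *
import time
save("wrist","w1.png",None,1)
c=cal("wrist");print(proj(c,(.543,.2513,.026)),proj(c,(.6259,.2112,.026)),proj(c,(.503,.1685,.026)))
E
```

```text
t: 4.1
tcp_pos: [0.5399, 0.2568, 0.2009]
eef_rot: [[0.434, 0.901, -0.004], [0.901, -0.434, 0.0], [-0.002, -0.004, -1.0]]
contact_force: [-0.1, -0.3, -0.9]
finger_gap: 0.0203
grip_force: 12.0
t: 4.4
tcp_pos: [0.5408, 0.2513, 0.2037]
eef_rot: [[0.439, 0.898, -0.001], [0.898, -0.439, -0.001], [-0.001, -0.001, -1.0]]
contact_force: [-0.1, 0.3, -0.4]
finger_gap: 0.0204
grip_force: 12.0
[ 0.0007  0.0021 -0.0013] [-0.0009  0.0012 -0.0026] gap 0.0204 t 4.4 [-0.1  0.3 -0.4]
[323.13617396 182.38513638] [409.75194761 182.06764542] [323.31630082 260.3275695 ]
```

View pics/w1.png

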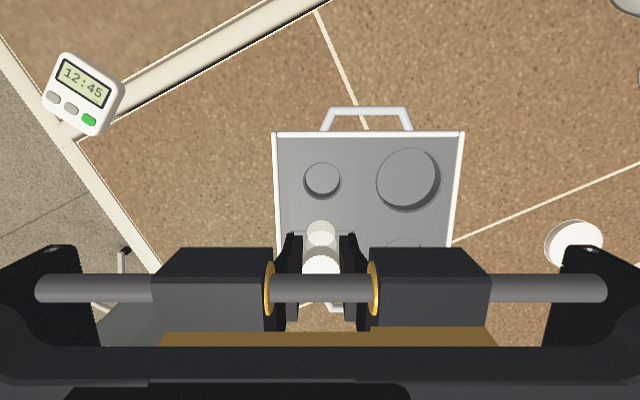

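The wrist view shows the vial hanging, with its well at (322,179) against a predicted (323,182) and the large well at (408,179) against (410,182). They agree within about 3 mm. I'll shift 1.5 mm and lower.

```bash
python3 inch.py '[[[0.1, 0.075, 2.5, 0, 0, 0, 0], [0.1, 0.075, 5, 0, 0, 0, 0], [0.1, 0.075, 6.5, 0, 0, 0, 0], [0.1, 0.075, 6.5, 0, 0, 0, 0], [0.1, 0.075, 6.5, 0, 0, 0, 0], [0.1, 0.075, 7.15, 0, 0, 0, 0], [0.1, 0.075, 7.6, 0, 0, 0, 0], [0.1, 0.075, 7.6, 0, 0, 0, 0], [0.1, 0.075, 7.6, 0, 0, 0, 0]]]'; python3 d.py .543 .2525 .0505 64.1
```

```text
t: 5.35
tcp_pos: [0.5435, 0.2539, 0.0528]
eef_rot: [[0.438, 0.899, 0.0], [0.899, -0.438, 0.0], [0.0, 0.0, -1.0]]
contact_force: [0.2, -0.3, -0.3]
finger_gap: 0.0206
grip_force: 12.0
[-0.0015  0.0002  0.0023] [ 0.0001 -0.0001 -0.0009] gap 0.0206 t 5.35 [ 0.2 -0.3 -0.3]
```

In the tool's units: -0.001 m is -0.05, 0.001 m is 0.05.

```bash
python3 inch.py '[[[-0.05, 0, 0.05, 0, 0, 0, 0], [-0.05, 0, 0.05, 0, 0, 0, 0], [-0.05, 0, 0.05, 0, 0, 0, 0], [-0.05, 0, 0.05, 0, 0, 0, 0.02], [-0.05, 0, 0.05, 0, 0, 0, 0.03], [-0.05, 0, 0.05, 0, 0, 0, 0.05], [-0.05, 0, 0.05, 0, 0, 0, 0.05], [-0.05, 0, 0.05, 0, 0, 0, 0.05]]]'; python3 inch.py '[[[0, 0, -2.5, 0, 0, 0, 0.06], [0, 0, -5, 0, 0, 0, 0.06], [0, 0, -7.5, 0, 0, 0, 0.06], [0, 0, -7.5, 0, 0, 0, 0.06], [0, 0, -7.5, 0, 0, 0, 0.06]]]'; python3 d.py .6034 -.0592 .2 45
python3 - <<'E'
from h import *
save("wrist","w2.png",(240,120,480,300),2)
E
```

```text
t: 6.15
tcp_pos: [0.543, 0.253, 0.0515]
eef_rot: [[0.438, 0.899, 0.0], [0.899, -0.438, 0.0], [0.0, 0.0, -1.0]]
contact_force: [0.2, -0.1, 0.4]
finger_gap: 0.0442
grip_force: 0.0
t: 6.65
tcp_pos: [0.5441, 0.2533, 0.2037]
eef_rot: [[0.438, 0.899, 0.004], [0.899, -0.438, 0.001], [0.003, 0.003, -1.0]]
contact_force: [0.4, -0.3, -0.8]
finger_gap: 0.0596
grip_force: 0.0
[-0.2551  0.1901  0.0035] [ 0.0025 -0.0034  0.3324] gap 0.0596 t 6.65 [ 0.4 -0.3 -0.8]
```

View pics/w2.png

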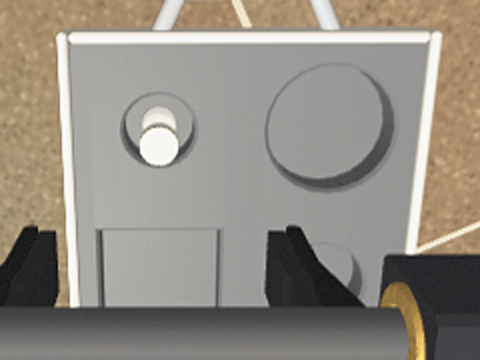

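The vial stands upright in its well, well (159,130) in the crop. Next is the small bottle.

In the tool's units: -0.255 m is -12.75, 0.19 m is 9.5, 0.332 rad is 1.328.

```bash
python3 inch.py '[[[-12.75, 9.5, 0.15, 0, 0, 1.328, 0.065], [-12.75, 9.5, 0.15, 0, 0, 1.328, 0.065], [-12.75, 9.5, 0.15, 0, 0, 1.328, 0.065], [-12.75, 9.5, 0.15, 0, 0, 1.328, 0.065], [-12.75, 9.5, 0.15, 0, 0, 1.328, 0.065], [-12.75, 9.5, 0.15, 0, 0, 1.328, 0.065], [-12.75, 9.5, 0.15, 0, 0, 1.328, 0.065], [-12.75, 9.5, 0.15, 0, 0, 1.328, 0.065], [-12.75, 9.5, 0.15, 0, 0, 1.328, 0.065], [-12.75, 9.5, 0.15, 0, 0, 1.328, 0.065]]]'; python3 d.py .6034 -.0592 .043 45
```

```text
t: 7.7
tcp_pos: [0.6016, -0.0577, 0.1975]
eef_rot: [[0.706, 0.709, -0.002], [0.709, -0.706, 0.001], [-0.001, -0.002, -1.0]]
contact_force: [0.5, 0.1, 0.4]
finger_gap: 0.065
grip_force: 0.0
[0.0003 0.0027 0.1545] [-0.0021  0.0006  0.002 ] gap 0.065 t 7.7 [0.5 0.1 0.4]
```

In the tool's units: 0.154 m is 7.7, 0.1 m is 5.

```bash
python3 inch.py '[[[0, 0, 0, 0, 0, 0, 0.065], [0, 0, 2.5, 0, 0, 0, 0.065], [0, 0, 5, 0, 0, 0, 0.065], [0, 0, 7.7, 0, 0, 0, 0.065], [0, 0, 7.7, 0, 0, 0, 0.065], [0, 0, 7.7, 0, 0, 0, 0.065], [0, 0, 7.7, 0, 0, 0, 0.065]]]'; python3 d.py .6034 -.0592 .043 45;  python3 inch.py '[[[0, 0, 0, 0, 0, 0, 0], [0, 0, 0, 0, 0, 0, 0], [0, 0, 0, 0, 0, 0, 0], [0, 0, 0, 0, 0, 0, 0], [0, 0, 0, 0, 0, 0, 0], [0, 0, 0, 0, 0, 0, 0]]]' 12
```

```text
t: 8.4
tcp_pos: [0.6046, -0.0595, 0.0478]
eef_rot: [[0.706, 0.708, 0.005], [0.708, -0.706, -0.001], [0.003, 0.004, -1.0]]
contact_force: [-1.0, 0.7, -0.2]
finger_gap: 0.0649
grip_force: 0.0
[-0.0007 -0.0011  0.0048] [ 0.0041 -0.0026  0.0012] gap 0.0649 t 8.4 [-1.   0.7 -0.2]
t: 9.0
tcp_pos: [0.6024, -0.0596, 0.0449]
eef_rot: [[0.707, 0.707, 0.0], [0.707, -0.707, -0.0], [0.0, 0.0, -1.0]]
contact_force: [0.6, -0.4, 1.4]
finger_gap: 0.0327
grip_force: 12.0
```

In the tool's units: -0.12 m is -6, -0.1 m is -5.

```bash
python3 inch.py '[[[0, 0, -2.5, 0, 0, 0, 0], [0, 0, -5, 0, 0, 0, 0], [0, 0, -6, 0, 0, 0, 0], [0, 0, -6, 0, 0, 0, 0], [0, 0, -6, 0, 0, 0, 0]]]'; python3 d.py .5858 .13 .165 45
```

```text
t: 9.5
tcp_pos: [0.602, -0.0594, 0.1642]
eef_rot: [[0.707, 0.707, -0.0], [0.707, -0.707, 0.0], [-0.0, -0.0, -1.0]]
contact_force: [-0.5, -0.2, -2.0]
finger_gap: 0.0327
grip_force: 12.0
[ 0.1225 -0.1454 -0.0008] [-0.0002  0.0001  0.0003] gap 0.0327 t 9.5 [-0.5 -0.2 -2. ]
```

In the tool's units: -0.1455 m is -7.275, 0.1225 m is 6.125.

```bash
python3 inch.py '[[[6.125, -7.275, 0, 0, 0, 0, 0], [6.125, -7.275, 0, 0, 0, 0, 0], [6.125, -7.275, 0, 0, 0, 0, 0], [6.125, -7.275, 0, 0, 0, 0, 0], [6.125, -7.275, 0, 0, 0, 0, 0], [6.125, -7.275, 0, 0, 0, 0, 0], [6.125, -7.275, 0, 0, 0, 0, 0], [6.125, -7.275, 2.5, 0, 0, 0, 0], [6.125, -7.275, 4.5, 0, 0, 0, 0], [6.125, -7.275, 4.5, 0, 0, 0, 0]]]'; python3 inch.py '[[[0, 0, 0, 0, 0, 0, 0], [0, 0, 0, 0, 0, 0, 0]]]';python3 d.py .5858 .13 .0515 45
```

```text
t: 10.5
tcp_pos: [0.5803, 0.1278, 0.0674]
eef_rot: [[0.708, 0.706, -0.013], [0.706, -0.708, -0.001], [-0.011, -0.008, -1.0]]
contact_force: [-2.7, -0.9, -0.6]
finger_gap: 0.0327
grip_force: 12.0
t: 10.7
tcp_pos: [0.5879, 0.1294, 0.0771]
eef_rot: [[0.708, 0.707, 0.004], [0.707, -0.708, 0.0], [0.003, 0.002, -1.0]]
contact_force: [0.6, -0.1, 0.1]
finger_gap: 0.0328
grip_force: 12.0
[-0.0012 -0.002   0.0256] [ 0.0024 -0.0029 -0.0008] gap 0.0328 t 10.7 [ 0.6 -0.1  0.1]
```

```bash
python3 inch.py '[[[0, -0.05, 0.75, 0, 0, 0, 0], [0, -0.05, 1.2, 0, 0, 0, 0], [0, -0.05, 1.2, 0, 0, 0, 0], [0, -0.05, 1.2, 0, 0, 0, 0]]]'; python3 d.py .5858 .13 .0515 45;python3 inch.py '[[[0, 0, 0.025, 0, 0, 0, 0], [0, 0, 0.025, 0, 0, 0, 0.033], [0, 0, 0, 0, 0, 0, 0.04], [0, 0, 0, 0, 0, 0, 0.06], [0, 0, 0, 0, 0, 0, 0.06], [0, 0, 0, 0, 0, 0, 0.06]]]';python3 inch.py '[[[0, 0, -2.5, 0, 0, 0, 0.08], [0, 0, -5, 0, 0, 0, 0.08], [0, 0, -7.5, 0, 0, 0, 0.08], [0, 0, -7.5, 0, 0, 0, 0.08], [0, 0, -7.5, 0, 0, 0, 0.08]]]'; python3 d.py .4294 -.0477 .2 44
```

```text
t: 11.1
tcp_pos: [0.5848, 0.1308, 0.0503]
eef_rot: [[0.707, 0.707, -0.001], [0.707, -0.707, -0.0], [-0.001, -0.001, -1.0]]
contact_force: [0.5, -0.2, -0.2]
finger_gap: 0.0329
grip_force: 12.0
[ 0.0001  0.0013 -0.0012] [-0.0006  0.0006  0.0005] gap 0.0329 t 11.1 [ 0.5 -0.2 -0.2]
t: 11.7
tcp_pos: [0.5853, 0.1308, 0.0507]
eef_rot: [[0.707, 0.707, 0.0], [0.707, -0.707, 0.0], [0.0, 0.0, -1.0]]
contact_force: [0.0, -0.4, 0.1]
finger_gap: 0.0555
grip_force: 0.0
t: 12.2
tcp_pos: [0.5864, 0.1309, 0.2027]
eef_rot: [[0.707, 0.707, 0.004], [0.707, -0.707, 0.0], [0.003, 0.003, -1.0]]
contact_force: [0.2, 0.1, -1.0]
finger_gap: 0.0794
grip_force: 0.0
[-0.2373  0.0152  0.002 ] [ 0.0027 -0.0033  0.0179] gap 0.0794 t 12.2 [ 0.2  0.1 -1. ]
```

In the tool's units: -0.237 m is -11.85, 0.015 m is 0.75, 0.018 rad is 0.072.

```bash
python3 inch.py '[[[-11.85, 0.75, 0, 0, 0, 0.072, 0.085], [-11.85, 0.75, 0, 0, 0, 0.072, 0.085], [-11.85, 0.75, 0, 0, 0, 0.072, 0.085], [-11.85, 0.75, 0, 0, 0, 0.072, 0.085], [-11.85, 0.75, 0, 0, 0, 0.072, 0.085], [-11.85, 0.75, 0, 0, 0, 0.072, 0.085], [-11.85, 0.75, 0, 0, 0, 0.072, 0.085], [-11.85, 0.75, 0, 0, 0, 0.072, 0.085]]]'; python3 d.py .4294 -.0477 .07 44
python3 - <<'E'
from h import *
save("wrist","w3.png",(200,160,440,300),3.3)
save("top","t3.png",(180,130,360,260),4.4)
E
```

```text
t: 13.0
tcp_pos: [0.4282, -0.047, 0.1996]
eef_rot: [[0.719, 0.695, -0.001], [0.695, -0.719, 0.001], [-0.0, -0.002, -1.0]]
contact_force: [0.5, -0.1, -0.7]
finger_gap: 0.0847
grip_force: 0.0
[0.0004 0.0016 0.1296] [-0.0016  0.0004  0.    ] gap 0.0847 t 13.0 [ 0.5 -0.1 -0.7]
```

View pics/w3.png

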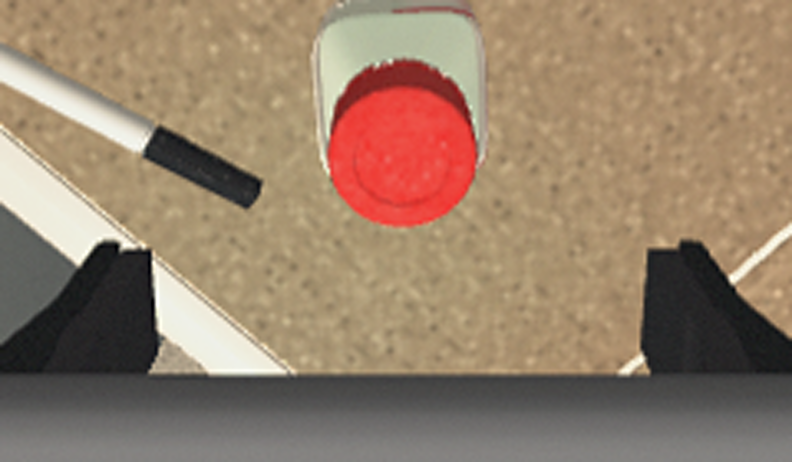

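View pics/t3.png

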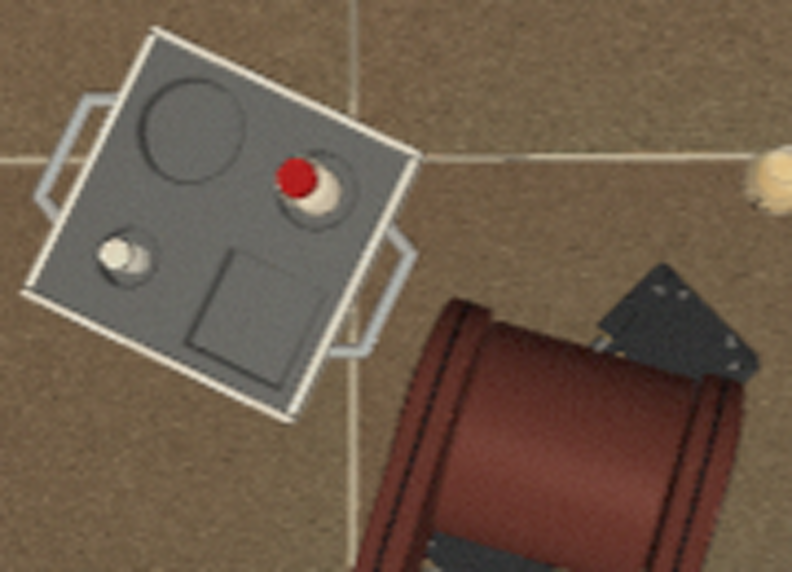

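The square bottle is centred between the fingers (cap 402, finger midpoint 400) and its flats are parallel to them. In the top view the vial and the small bottle sit in their own wells.

```bash
python3 inch.py '[[[0, 0, 2.5, 0, 0, 0, 0.085], [0, 0, 5, 0, 0, 0, 0.085], [0, 0, 6.55, 0, 0, 0, 0.085], [0, 0, 6.55, 0, 0, 0, 0.085], [0, 0, 6.55, 0, 0, 0, 0.085], [0, 0, 6.55, 0, 0, 0, 0]]]'; python3 inch.py '[[[0, 0, 0, 0, 0, 0, 0], [0, 0, 0, 0, 0, 0, 0], [0, 0, 0, 0, 0, 0, 0], [0, 0, 0, 0, 0, 0, 0], [0, 0, 0, 0, 0, 0, 0], [0, 0, 0, 0, 0, 0, 0]]]' 20;python3 inch.py '[[[0, 0, -2.5, 0, 0, 0, 0], [0, 0, -5, 0, 0, 0, 0], [0, 0, -5, 0, 0, 0, 0], [0, 0, -5, 0, 0, 0, 0]]]'; python3 d.py .503 .1695 .17 64.1
```

```text
t: 13.7
tcp_pos: [0.4303, -0.0477, 0.0716]
eef_rot: [[0.719, 0.695, 0.003], [0.695, -0.719, -0.001], [0.002, 0.003, -1.0]]
contact_force: [0.1, 0.6, -0.6]
finger_gap: 0.0822
grip_force: 0.0
t: 14.3
tcp_pos: [0.4285, -0.0476, 0.0699]
eef_rot: [[0.719, 0.695, 0.0], [0.695, -0.719, -0.0], [0.0, 0.0, -1.0]]
contact_force: [-0.8, 0.7, 3.8]
finger_gap: 0.0494
grip_force: 19.7
t: 14.7
tcp_pos: [0.4289, -0.0477, 0.1704]
eef_rot: [[0.719, 0.695, 0.002], [0.695, -0.719, -0.001], [0.001, 0.002, -1.0]]
contact_force: [-0.7, -0.0, -2.4]
finger_gap: 0.0494
grip_force: 19.7
[ 0.2042 -0.1048  0.0004] [ 0.0022 -0.0007 -0.351 ] gap 0.0494 t 14.7 [-0.7 -0.  -2.4]
```

In the tool's units: 0.204 m is 10.2, -0.105 m is -5.25, -0.351 rad is -1.404.

```bash
python3 inch.py '[[[10.2, -5.25, 0, 0, 0, -1.404, 0], [10.2, -5.25, 0, 0, 0, -1.404, 0], [10.2, -5.25, 0, 0, 0, -1.404, 0], [10.2, -5.25, 0, 0, 0, -1.404, 0], [10.2, -5.25, 0, 0, 0, -1.404, 0], [10.2, -5.25, 0, 0, 0, -1.404, 0], [10.2, -5.25, 0, 0, 0, -1.404, 0], [10.2, -5.25, 0, 0, 0, -1.404, 0], [10.2, -5.25, 2, 0, 0, -1.404, 0], [10.2, -5.25, 3, 0, 0, -1.404, 0]]]'; python3 inch.py '[[[0, 0, 0, 0, 0, 0, 0], [0, 0, 0, 0, 0, 0, 0], [0, 0, 0, 0, 0, 0, 0]]]';python3 d.py .503 .1695 .0765 64.1
```

```text
t: 15.7
tcp_pos: [0.5006, 0.1681, 0.1071]
eef_rot: [[0.438, 0.899, -0.003], [0.899, -0.438, -0.001], [-0.002, -0.002, -1.0]]
contact_force: [-0.3, 0.2, -2.9]
finger_gap: 0.0496
grip_force: 19.7
t: 16.0
tcp_pos: [0.5033, 0.1693, 0.1112]
eef_rot: [[0.438, 0.899, 0.003], [0.899, -0.438, 0.0], [0.002, 0.002, -1.0]]
contact_force: [0.5, 0.2, -2.2]
finger_gap: 0.0493
grip_force: 19.7
[-0.0001 -0.0004  0.0347] [ 0.0022 -0.0016 -0.0009] gap 0.0493 t 16.0 [ 0.5  0.2 -2.2]
```

```bash
python3 inch.py '[[[0, 0, 0.75, 0, 0, 0, 0], [0, 0, 1.4, 0, 0, 0, 0], [0, 0, 1.65, 0, 0, 0, 0], [0, 0, 1.65, 0, 0, 0, 0], [0, 0, 1.65, 0, 0, 0, 0]]]'; python3 d.py .503 .1695 .0765 64.1
```

```text
t: 16.5
tcp_pos: [0.5018, 0.1697, 0.0759]
eef_rot: [[0.437, 0.9, -0.001], [0.9, -0.437, -0.0], [-0.001, -0.001, -1.0]]
contact_force: [-0.2, 0.3, -2.5]
finger_gap: 0.0496
grip_force: 19.8
[ 0.0004  0.0012 -0.0006] [-0.0007  0.0006  0.0002] gap 0.0496 t 16.5 [-0.2  0.3 -2.5]
```

In the tool's units: 0.001 m is 0.05.

```bash
python3 inch.py '[[[0, 0, 0.05, 0, 0, 0, 0], [0, 0, 0.05, 0, 0, 0, 0], [0, 0, 0.05, 0, 0, 0, 0]]]'; python3 inch.py '[[[0, 0, 0, 0, 0, 0, 0.05], [0, 0, 0, 0, 0, 0, 0.06], [0, 0, 0, 0, 0, 0, 0.07], [0, 0, 0, 0, 0, 0, 0.07], [0, 0, 0, 0, 0, 0, 0.07]]]';python3 inch.py '[[[0, 0, -2.5, 0, 0, 0, 0.07], [0, 0, -5, 0, 0, 0, 0.085], [0, 0, -7.5, 0, 0, 0, 0.085], [0, 0, -7.5, 0, 0, 0, 0.085], [0, 0, -7.5, 0, 0, 0, 0.085]]]'; python3 d.py .5864 -.3006 .226 64.1
```

```text
t: 16.8
tcp_pos: [0.502, 0.1697, 0.0754]
eef_rot: [[0.437, 0.9, -0.0], [0.9, -0.437, -0.0], [-0.0, -0.0, -1.0]]
contact_force: [-0.3, 0.1, -2.7]
finger_gap: 0.0498
grip_force: 19.8
t: 17.3
tcp_pos: [0.5024, 0.1697, 0.0758]
eef_rot: [[0.437, 0.9, 0.001], [0.9, -0.437, 0.0], [0.0, 0.0, -1.0]]
contact_force: [-0.1, 0.4, 0.2]
finger_gap: 0.0685
grip_force: 0.0
t: 17.8
tcp_pos: [0.5032, 0.1699, 0.2275]
eef_rot: [[0.437, 0.9, 0.004], [0.9, -0.437, 0.001], [0.002, 0.003, -1.0]]
contact_force: [-0.8, 0.3, -0.5]
finger_gap: 0.0846
grip_force: 0.0
[-0.387   0.2803  0.0015] [ 0.0034 -0.0024  0.0002] gap 0.0846 t 17.8 [-0.8  0.3 -0.5]
```

In the tool's units: -0.387 m is -19.35, 0.28 m is 14.

```bash
python3 inch.py '[[[-19.35, 14, 0, 0, 0, 0, 0.085], [-19.35, 14, 0, 0, 0, 0, 0.085], [-19.35, 14, 0, 0, 0, 0, 0.085], [-19.35, 14, 0, 0, 0, 0, 0.085], [-19.35, 14, 0, 0, 0, 0, 0.085], [-19.35, 14, 0, 0, 0, 0, 0.085], [-19.35, 14, 0, 0, 0, 0, 0.085], [-19.35, 14, 0, 0, 0, 0, 0.085], [-19.35, 14, 0, 0, 0, 0, 0.085], [-19.35, 14, 0, 0, 0, 0, 0.085]]]';python3 inch.py '[[[0, 0, 0, 0, 0, 0, 0.085], [0, 0, 0, 0, 0, 0, 0.085], [0, 0, 0, 0, 0, 0, 0.085]]]'; python3 d.py .5864 -.3006 .087 64.1
python3 - <<'E'
from h import *
save("wrist","w4.png",None,1)
save("top","t4.png",(180,130,360,260),4.4)
E
```

```text
t: 18.8
tcp_pos: [0.5837, -0.3041, 0.2223]
eef_rot: [[0.439, 0.898, -0.003], [0.898, -0.439, 0.001], [-0.0, -0.004, -1.0]]
contact_force: [0.7, 1.3, -0.2]
finger_gap: 0.0853
grip_force: 0.0
t: 19.1
tcp_pos: [0.5844, -0.2992, 0.2239]
eef_rot: [[0.436, 0.9, -0.002], [0.9, -0.436, 0.002], [0.001, -0.003, -1.0]]
contact_force: [0.0, -0.3, -0.4]
finger_gap: 0.0848
grip_force: 0.0
[-0.0005  0.0028  0.1369] [-0.0028 -0.0008  0.0009] gap 0.0848 t 19.1 [ 0.  -0.3 -0.4]
```

View pics/w4.png

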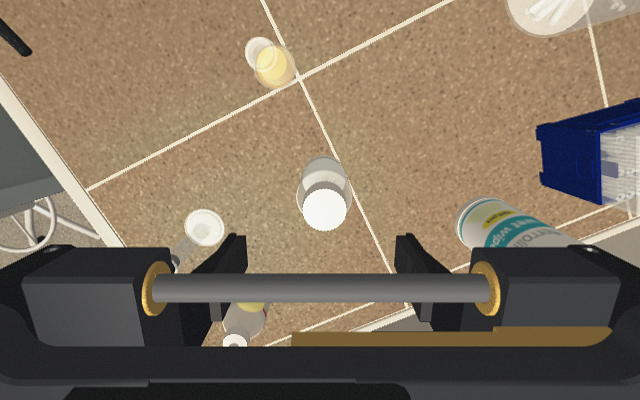

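View pics/t4.png

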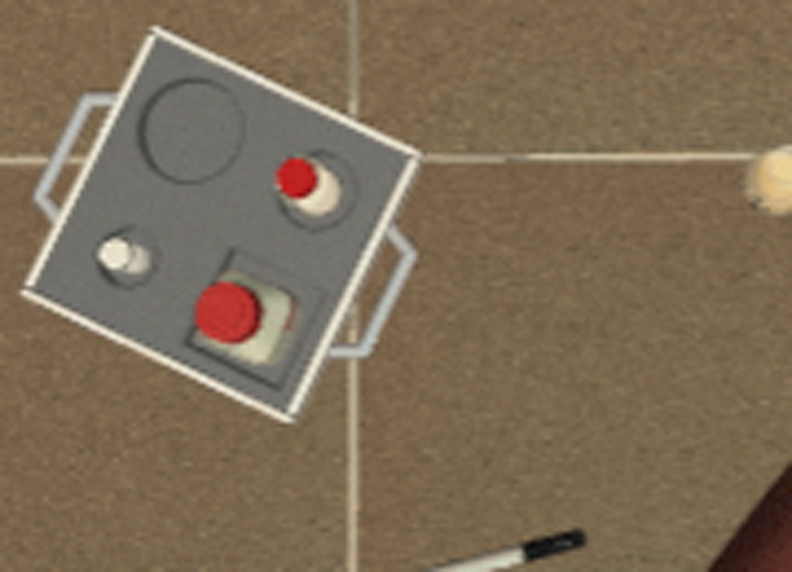

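The square bottle sits square in its well. The large bottle is centred between the fingers (324 against about 321), and the wipes canister clears the gripper by more than 20 mm.

In the tool's units: 0.136 m is 6.8, 0.1 m is 5.

```bash
python3 inch.py '[[[0, 0.05, 2.5, 0, 0, 0, 0.085], [0, 0.05, 5, 0, 0, 0, 0.085], [0, 0.05, 6.8, 0, 0, 0, 0.085], [0, 0.05, 6.8, 0, 0, 0, 0.085], [0, 0.05, 6.8, 0, 0, 0, 0.085], [0, 0.05, 6.8, 0, 0, 0, 0.085]]]'; python3 d.py .5864 -.3006 .087 64.1; python3 inch.py '[[[0, 0, 0, 0, 0, 0, 0], [0, 0, 0, 0, 0, 0, 0], [0, 0, 0, 0, 0, 0, 0], [0, 0, 0, 0, 0, 0, 0], [0, 0, 0, 0, 0, 0, 0], [0, 0, 0, 0, 0, 0, 0]]]' 20;python3 inch.py '[[[0, 0, -2.5, 0, 0, 0, 0], [0, 0, -5, 0, 0, 0, 0], [0, 0, -7.5, 0, 0, 0, 0], [0, 0, -7.5, 0, 0, 0, 0], [0, 0, -7.5, 0, 0, 0, 0]]]'; python3 d.py .6255 .2125 .238 64.1
```

```text
t: 19.8
tcp_pos: [0.5879, -0.3019, 0.0931]
eef_rot: [[0.436, 0.9, 0.004], [0.9, -0.436, -0.003], [-0.001, 0.005, -1.0]]
contact_force: [0.2, 0.1, 0.4]
finger_gap: 0.085
grip_force: 0.0
[ 0.0005 -0.002   0.0061] [0.0052 0.0007 0.0007] gap 0.085 t 19.8 [0.2 0.1 0.4]
t: 20.4
tcp_pos: [0.5859, -0.3012, 0.0896]
eef_rot: [[0.437, 0.9, 0.0], [0.9, -0.437, -0.0], [-0.0, 0.0, -1.0]]
contact_force: [-0.8, 0.7, 0.7]
finger_gap: 0.0501
grip_force: 20.0
t: 20.9
tcp_pos: [0.5865, -0.3016, 0.2412]
eef_rot: [[0.437, 0.9, 0.003], [0.9, -0.437, -0.002], [-0.0, 0.003, -1.0]]
contact_force: [0.5, -0.2, -2.8]
finger_gap: 0.05
grip_force: 20.0
[ 0.4795 -0.1895  0.0024] [0.0031 0.0004 0.    ] gap 0.05 t 20.9 [ 0.5 -0.2 -2.8]
```

In the tool's units: 0.48 m is 24, -0.19 m is -9.5.

```bash
python3 inch.py '[[[24, -9.5, 0, 0, 0, 0, 0], [24, -9.5, 0, 0, 0, 0, 0], [24, -9.5, 0, 0, 0, 0, 0], [24, -9.5, 0, 0, 0, 0, 0], [24, -9.5, 0, 0, 0, 0, 0], [24, -9.5, 0, 0, 0, 0, 0], [24, -9.5, 0, 0, 0, 0, 0], [24, -9.5, 0, 0, 0, 0, 0], [24, -9.5, 0, 0, 0, 0, 0], [24, -9.5, 0, 0, 0, 0, 0]]]';python3 inch.py '[[[0, 0, 0, 0, 0, 0, 0], [0, 0, 0, 0, 0, 0, 0], [0, 0, 0, 0, 0, 0, 0], [0, 0, 0, 0, 0, 0, 0], [0, 0, 0, 0, 0, 0, 0]]]'; python3 d.py .6255 .2125 .096 64.1
```

```text
t: 21.9
tcp_pos: [0.6216, 0.1992, 0.236]
eef_rot: [[0.437, 0.9, -0.005], [0.9, -0.437, -0.001], [-0.003, -0.004, -1.0]]
contact_force: [0.8, 0.3, -1.9]
finger_gap: 0.05
grip_force: 20.0
t: 22.4
tcp_pos: [0.6235, 0.1959, 0.2393]
eef_rot: [[0.439, 0.899, -0.0], [0.899, -0.439, -0.0], [-0.0, -0.0, -1.0]]
contact_force: [0.8, 0.5, -2.7]
finger_gap: 0.0502
grip_force: 20.0
[ 0.0159 -0.0054  0.1433] [-0.0003  0.0004 -0.0021] gap 0.0502 t 22.4 [ 0.8  0.5 -2.7]
```

In the tool's units: 0.11 m is 5.5, 0.1 m is 5.

```bash
python3 inch.py '[[[0.8, -0.275, 0, 0, 0, 0, 0], [0.8, -0.275, 2.5, 0, 0, 0, 0], [0.8, -0.275, 5, 0, 0, 0, 0], [0.8, -0.275, 5.5, 0, 0, 0, 0], [0.8, -0.275, 5.5, 0, 0, 0, 0], [0.8, -0.275, 5.5, 0, 0, 0, 0], [0.8, -0.275, 5.5, 0, 0, 0, 0]]]'; python3 d.py .6255 .2125 .096 64.1
```

```text
t: 23.1
tcp_pos: [0.6279, 0.2148, 0.1335]
eef_rot: [[0.437, 0.899, 0.006], [0.899, -0.437, 0.001], [0.004, 0.005, -1.0]]
contact_force: [0.0, -1.3, -1.4]
finger_gap: 0.0499
grip_force: 20.0
[-0.0032 -0.0013  0.0374] [ 0.0047 -0.0038 -0.0001] gap 0.0499 t 23.1 [ 0.  -1.3 -1.4]
```

In the tool's units: 0.033 m is 1.65, 0.03 m is 1.5.

```bash
python3 inch.py '[[[0, 0, 0, 0, 0, 0, 0], [0, 0, 0.75, 0, 0, 0, 0], [0, 0, 1.5, 0, 0, 0, 0], [0, 0, 1.65, 0, 0, 0, 0], [0, 0, 1.65, 0, 0, 0, 0], [0, 0, 1.65, 0, 0, 0, 0]]]'; python3 d.py .6255 .2125 .096 64.1
```

```text
t: 23.7
tcp_pos: [0.6247, 0.2141, 0.0952]
eef_rot: [[0.437, 0.9, -0.002], [0.9, -0.437, -0.0], [-0.001, -0.002, -1.0]]
contact_force: [0.8, 0.2, -2.7]
finger_gap: 0.0501
grip_force: 20.0
[-0.0011  0.0014 -0.0008] [-0.0016  0.0012  0.    ] gap 0.0501 t 23.7 [ 0.8  0.2 -2.7]
```

```bash
python3 inch.py '[[[0, 0, 0.05, 0, 0, 0, 0], [0, 0, 0.05, 0, 0, 0, 0], [0, 0, 0.05, 0, 0, 0, 0]]]'; python3 inch.py '[[[0, 0, 0, 0, 0, 0, 0.05], [0, 0, 0, 0, 0, 0, 0.055], [0, 0, 0, 0, 0, 0, 0.065], [0, 0, 0, 0, 0, 0, 0.07], [0, 0, 0, 0, 0, 0, 0.07]]]';python3 inch.py '[[[0, 0, -2.5, 0, 0, 0, 0.07], [0, 0, -5, 0, 0, 0, 0.07], [0, 0, -7.5, 0, 0, 0, 0.07], [-10, 0, -7.5, 0, 0, 0, 0.07], [-10, 0, -7.5, 0, 0, 0, 0.07], [-10, 0, -7.5, 0, 0, 0, 0.07], [-10, 0, -7.5, 0, 0, 0, 0.07], [-17.5, 0, -7.5, 0, 0, 0, 0.07], [-17.5, 0, -7.5, 0, 0, 0, 0.07], [-17.5, 0, -7.5, 0, 0, 0, 0.07]]]'
python3 - <<'E'
from h import *
save("top","t5.png",(180,130,470,270),2.75)
save("scene","s5.png",(220,140,450,300),3.4)
E
```

```text
t: 24.0
tcp_pos: [0.6252, 0.2142, 0.0952]
eef_rot: [[0.437, 0.9, -0.0], [0.9, -0.437, -0.0], [-0.0, -0.0, -1.0]]
contact_force: [0.7, 1.4, -1.2]
finger_gap: 0.0499
grip_force: 20.0
t: 24.5
tcp_pos: [0.6256, 0.2143, 0.0958]
eef_rot: [[0.437, 0.9, 0.001], [0.9, -0.437, 0.0], [0.0, 0.0, -1.0]]
contact_force: [-0.4, -0.2, -1.2]
finger_gap: 0.0676
grip_force: 0.0
t: 25.5
tcp_pos: [0.4715, -0.1021, 0.246]
eef_rot: [[0.436, 0.9, 0.001], [0.9, -0.436, -0.001], [-0.0, 0.001, -1.0]]
contact_force: [0.4, -1.1, 0.7]
finger_gap: 0.0704
grip_force: 0.0
```

View pics/t5.png

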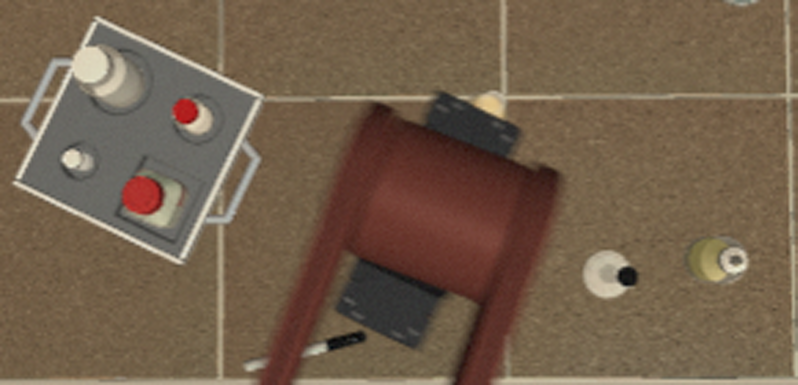

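View pics/s5.png

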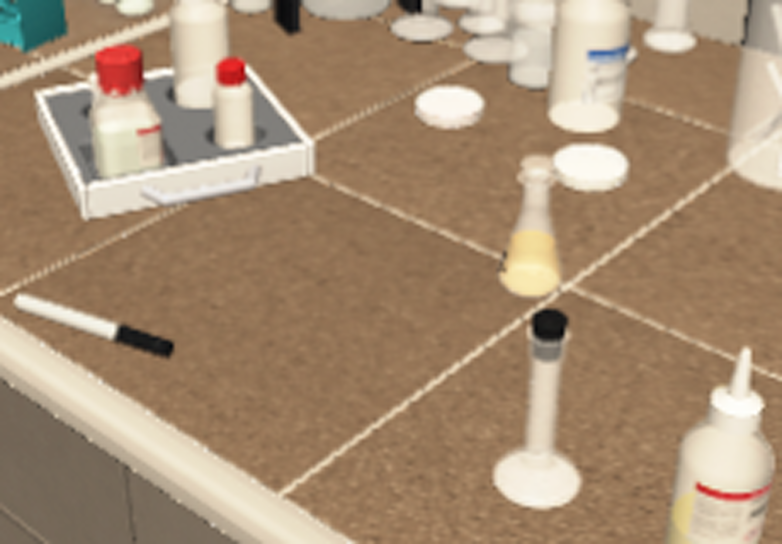

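All four stand in their wells: top view large (93,64), small (186,111), square (142,195), vial (74,159). The look-alikes haven't moved. I'll check seat and centring numerically.

Run:
```python
from h import *
t=cal("top");s=cal("scene")
T=lambda u,v:(180+(u+.5)/2.75-.5,130+(v+.5)/2.75-.5)
S=lambda u,v:(220+(u+.5)/3.4-.5,140+(v+.5)/3.4-.5)
y=-.4527;R=np.array([[np.cos(y),-np.sin(y)],[np.sin(y),np.cos(y)]])
for n,p,h in(("large",(93,64),.138),("small",(186,111),.088),("square",(142,195),.115),("vial",(74,159),.057)):
    print(n,(R.T@(atz(t,T(*p),h)[:2]-[.5644,.191])).round(4))
print(tri((t,T(186,111)),(s,S(231,65))),tri((t,T(142,195)),(s,S(119,58))))
```

```text
large [0.0465 0.0453]
small [ 0.0459 -0.0442]
square [-0.0458 -0.0473]
vial [-0.046   0.0431]
(array([0.58701495, 0.13144812, 0.08502852]), [np.float64(0.00039425369456620463), np.float64(0.0003942536945661416)]) (array([0.50325855, 0.16967689, 0.10782187]), [np.float64(0.0005022408795015884), np.float64(0.0005022408795015107)])
```

```bash
python3 -c "
from bench import manip; print(manip.job_done())"
```

```text
the job is handed in; nothing more can be done
None
```

The job is handed in at about 26 s of the 122 s: the vial and the small, large and square bottles stand in their own wells, measured within about 3 mm of centre, and the three look-alikes were not moved; no verdict was returned.

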